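Push the beech spacer up to the scribed line

TASK

Set up the white gluing board for the next panel: push the beech spacer block that lies on it straight across the board until its leading long edge meets the black scribed line, and stop there, with the block lying along the line. Slide it without lifting it off the board, do not run past the line, and leave the cork sanding block beside it where it is.

Things in the scene. Friction and masses are not known exactly. Their poses are not given: they have to be found in the camera images.
- spacer: the beech spacer to be pushed: a plain brown wooden bar, 24 (its x) x 75 (its y, the long way) x 24 mm high, about 30 g, lying loose on the white board. Origin at the centre of its underside; x points towards the line within about 12 degrees, so its leading long edge lies 12 mm ahead of the origin along +x.
- line (a point): middle of the black scribed line, 4 mm wide and 236 mm long, on the board's top face (8 mm above the table). y runs along the line; z up; x is level, square to the line, pointing away from the starting side: the spacer starts with its origin 85 to 115 mm short of the line (negative x) and 60 to 80 mm to one side of the line's middle. There is no stop at the line.
- cork_block: a bystander: the cork sanding block, a wider orange-brown block, 58 (its x) x 95 (its y) x 28 mm high, loose on the same board, beside the spacer, on the other half of the line; origin at the centre of its underside. Not to be moved.
- board: the white-topped gluing board, 240 (x) x 260 (y) x 8 mm, fixed to the table; origin at the centre of its underside, axes parallel to those of the line, which lies 35 mm ahead of the centre along +x.
There are look-alikes about, which are no part of the job. What is meant by the spacer is not pink or yellow, and is the smaller of those in its own colour.

How it is judged:
At the end, for the whole second after the job is handed in: The spacer lies flat and at rest on the board, its leading long edge within 12 mm of the scribed line (either side) and within 11 degrees of parallel to it, its middle within 110 mm of the line's middle; the cork block is within 15 mm of where it was (x of spacer in the frame of line between -0.024 and 0 m and y of spacer in the frame of line between -0.11 and 0.11 m and z of spacer in the frame of line below 0.004 m and angle between the y axis of spacer and the y axis of line, either way round below 0.2 rad and angle between spacer's own z axis and vertical below 0.1 rad and linear speed of spacer below 0.01 m/s and distance of cork_block from where it was at the start of the episode below 0.015 m); the robot touches nothing.
It fails at once if the spacer is lifted more than 15 mm off the board (z of spacer in the frame of line above 0.015 m).
It fails at once if the spacer's leading edge is run more than 20 mm past the line (x of spacer in the frame of line above 0.008 m).
It fails at once if the cork block is moved more than 15 mm (distance of cork_block from where it was at the start of the episode above 0.015 m).
It also fails if it takes over 29 s, if anything falls off the work surface, if the arm or the gripper's body presses on something with over 40 N, if the wrist force passes 120 N, or if a joint passes its speed limit or range.

ROBOT

A 6-joint arm with a two-finger parallel gripper is mounted at the origin on a cart in front of the work surface, level with it; the furniture and walls round the work are solid. World frame = base frame: x ahead of the robot, y to its left, z up, the work surface at z = 0. Lengths are in m, angles in rad, forces in N, time in s.
With the tool pointing down it reaches from about 0.325 to 0.775 m from the base axis. Payload 9.3 kg.
Tool frame: the origin (TCP) lies midway between the tips of the shut fingers; the grasp point (between the pads) lies 19 mm behind it (env.tcp_to_grasp is the distance from the TCP to the grasp point, in m); z points along the fingers, y is the line along which they close (so a half turn about z gives the same grasp; the last joint's range is limited). The gripper opens to 85 mm and grips with 20 to 120 N. Pads are 22 mm wide; open, the fingers measure 114 mm over their backs; the gripper's body (76 mm by 85 mm) begins 54 mm behind the grasp point. The pads swing forward as they close: fully open they stand 13 mm farther back than shut.
Start: joints at [-1.357, 0.259, 0.021, 1.334, 0, 1.418], TCP at [0.197, -0.513, 0.231] pointing down, gripper open.
Joint ranges: [-3.04, 3.04], [-0.91, 1.82], [-1.04, 1.36], [-1.92, 1.95], [-1.52, 1.45], [-3.14, 3.14]. Speed limits (rad/s): [2.22, 2.22, 2.79, 3.14, 3.14, 3.14].

INTERFACE

Orientations are given as a rotation vector (axis times angle).
In Python, from rig import telemetry, capture, camera_info, env, nets gives the robot as it stands.
- The arm moves only by the tool drive_tool, never from a script. Its argument "motion" is a list of rows, each a list of 7 numbers: the shift along the world's x, y, z as a fraction of full scale, then the turn, a rotation vector about the world's x, y, z as a fraction of full scale, then the opening, from -1 (shut) to 1 (fully open). In form: [[dx, dy, dz, rx, ry, rz, hand], ...]. A call has 1 to 5 rows; each row is the pose to reach, as a shift and turn from the pose commanded when the call began; what a row does not reach only later rows make up. Full scale, the value 1, is 0.25 m for a shift and 120 degrees for a turn. A row lasts 1/12 s, in which the tool goes at most 41.7 mm and 7.16 degrees, less where a joint would pass 70% of its speed; a pose out of reach is approached as far as the arm can. A call with a number of a shift or a turn outside -1 to 1 is refused whole. A call with a gripper value outside its range is refused whole. The fingers move at their own pace and stop on an object; "force" is the grip in N (left out, the last holds). Time passes only in rows, so rows that repeat a pose let the fingers close. It gives the time, the measured TCP pose, the force, the opening and the grip force at its end, in the units of the state.
- telemetry.sense(): the state, without advancing time (a new reading comes with each control period).
- capture(name): name is "side" or "top" or "wrist"; returns the picture (400x640x3 uint8, blue, green, red); there is no depth.
- camera_info(name): a dict with "fx", "fy", "cx", "cy" (pixels), "D" ([k1, k2, p1, p2, k3] as OpenCV has them; the pictures are not rectified), "origin" and "orientation" of the camera in the world; the wrist camera has in their place "T_tool_cam" (4x4, takes a point from camera to tool coordinates, whose origin is the TCP and whose axes are the flange's). Camera axes: x right, y down, z forward; pixel columns grow to the right and rows downward; lengths in m; the calibration is good to about 2 mm. A picture is of the moment at which its call begins: read the wrist's pose just before it. camera_info takes no time and is no camera call.
- env.hand_in(): hands the job in; it is judged then, once.
Trained networks look in the newest picture that a camera, given by its name, has taken for a name from the list of things; names that differ only in an ending like _2 or _b are one class to them, and where a whole thing is asked for, a point or a joint stands for the part that bears it (a point fixed in the world has none). Each returns a list of dicts, best first, with "confidence" (0 to 1); they miss things now and then, are a little off and sometimes report something else, mostly with a low value. They report only what shows in the picture. A call takes as long as a camera call. They do not tell look-alikes from the thing itself.
- nets.look_for(camera, target): "centre" ([column, row] in pixels, amid what is visible of it).
The state is a dict: "time_s": time; "joints": joint angles; "dq": joint speeds; "tau": joint torques, N m; "position": TCP position; "ee_rot": TCP orientation; "contact_force": force on the tool from outside, world axes, zero at the start; "moment": the same for the moment, N m; "grip_width": finger opening in m; "gripper_force": force on a finger pad.
Only numpy, scipy, OpenCV 4.12 (cv2) and the standard library are available. Lean on these libraries where they do the work, as an engineer would, in place of code of your own. Each camera call takes 0.05 s, during which the arm holds its last target. There are 200 camera calls.

## Working session

There is one attempt and no reset: what is moved stays moved. The work goes in short steps, Python scripts to look and compute and a tool call to move; the robot and the scene stay as the last step left them, time stands still between calls to the robot, and variables do not carry over. Pictures are saved under pics/ and viewed, at most 10 in all, crops included, and the job is handed in when it is done.

Besides the shell and the picture viewer there is one more tool, called as name(argument=value, ...) on one line, values as JSON. drive_tool: Moves the arm, as the interface text tells. Shift numbers are shares of 0.25 m and turn numbers shares of 120 degrees, none past 1 either way. Its arguments: {"type":"object","properties":{"motion":{"type":"array","items":{"type":"array","items":{"type":"number"}}},"force":{"type":"number"}},"required":["motion"]}

```bash
mkdir -p pics; cat > h.py <<'E'
import numpy as np, cv2
from scipy.spatial.transform import Rotation as R
from rig import telemetry, capture, camera_info, env, nets
def cam(name):
    c=camera_info(name)
    K=np.array([[c['fx'],0,c['cx']],[0,c['fy'],c['cy']],[0,0,1.]])
    return c,K,np.array(c['D'],float)
def rot(o):
    o=np.array(o,float)
    return o if o.shape==(3,3) else (R.from_rotvec(o).as_matrix() if o.size==3 else R.from_quat(o).as_matrix())
def toworld(name,px,z):
    c,K,D=cam(name)
    u=cv2.undistortPoints(np.array(px,float).reshape(-1,1,2),K,D).reshape(-1,2)
    d=np.c_[u,np.ones(len(u))]@rot(c['orientation']).T
    o=np.array(c['origin'])
    return o+d*((z-o[2])/d[:,2])[:,None]
E
python3 - <<'E'
from h import *
for n in ('top','side'):
    print(n,camera_info(n))
    cv2.imwrite(f'pics/{n}0.png',capture(n))
    for t in ('spacer','cork_block','board','line'):
        try: print(t,[(np.round(d['centre']).tolist(),round(d['confidence'],2)) for d in nets.look_for(n,t)])
        except Exception as e: print(t,e)
print(telemetry.sense())
E
```

```text
top {'fx': 441.2460741859919, 'fy': 441.2460741859919, 'cx': 317.26052902691333, 'cy': 202.1663012425479, 'D': array([-0.07027108,  0.        ,  0.        ,  0.        ,  0.        ]), 'origin': array([0.3252087 , 0.34001754, 0.92085814]), 'orientation': array([-2.14134883,  2.10847278, -0.16325934])}
spacer [([257.0, 199.0], 0.97), ([394.0, 276.0], 0.92), ([257.0, 124.0], 0.71)]
cork_block [([338.0, 218.0], 0.96)]
board [([373.0, 175.0], 0.89)]
line [([373.0, 169.0], 0.84), ([408.0, 201.0], 0.72)]
side {'fx': 393.56337090321324, 'fy': 393.56337090321324, 'cx': 314.3760492488475, 'cy': 198.29299139938507, 'D': array([-0.09138019,  0.        ,  0.        ,  0.        ,  0.        ]), 'origin': array([0.36547512, 0.96066603, 0.60791712]), 'orientation': array([-0.28186172,  2.78951822, -1.2491739 ])}
spacer [([331.0, 161.0], 0.82), ([298.0, 257.0], 0.82), ([385.0, 178.0], 0.74), ([216.0, 246.0], 0.68)]
cork_block [([330.0, 199.0], 0.73)]
board [([291.0, 184.0], 0.9)]
line [([294.0, 183.0], 0.58)]
{'time_s': 0.5, 'joints': array([-1.35663143e+00,  2.58571853e-01,  2.14738710e-02,  1.33369114e+00,
       -4.57427080e-06,  1.41820159e+00]), 'dq': array([ 1.99354377e-03, -6.10793817e-04, -7.47541747e-06, -1.31180391e-03,
       -5.08890389e-04,  3.43195158e-04]), 'tau': array([-2.41987182e-03, -5.54934812e+01,  3.44535041e+01,  1.77542985e-03,
       -1.40379047e-04, -6.26997632e-06]), 'position': array([ 0.19721977, -0.51340855,  0.23128373]), 'ee_rot': array([ 3.08891031e+00,  5.72879888e-01, -6.83364507e-06]), 'contact_force': array([0.27073103, 0.40984847, 0.36951936]), 'moment': array([ 0.02667138, -0.00859188, -0.00779244]), 'gripper_force': 0.0, 'grip_width': 0.08550824073257819}
```

View pics/top0.png

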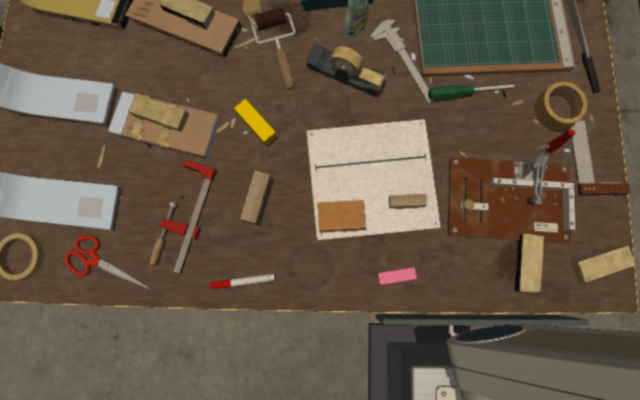

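View pics/side0.png

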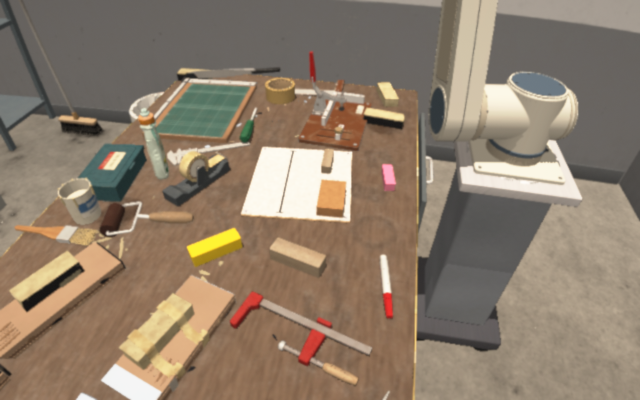

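The top view shows the spacer on the board at (408,201), the cork block at (342,215), and the line from (315,163) to (425,157). The larger brown look-alike is off the board at (257,197). Next I'll measure each of these precisely.

```bash
python3 - <<'E'
from h import *
im=cv2.imread('pics/top0.png')
hsv=cv2.cvtColor(im,cv2.COLOR_BGR2HSV)
x0,y0,x1,y1=305,118,442,242
cv2.imwrite('pics/crop.png',cv2.resize(im[y0:y1,x0:x1],None,fx=5,fy=4.8,interpolation=cv2.INTER_CUBIC)) 
g=cv2.cvtColor(im,cv2.COLOR_BGR2GRAY)
# line dark centroid per column
P=[]
for c in range(320,423):
    r=np.arange(150,172); w=np.clip(170-g[150:172,c].astype(float),0,None); 
    if w.sum()>0:P.append((c,(r*w).sum()/w.sum()))
P=np.array(P);k=np.polyfit(P[:,0],P[:,1],1);print('fit',k,np.std(P[:,1]-np.polyval(k,P[:,0])))
ends=np.array([[c,np.polyval(k,c)] for c in (315.5,425)])
W=toworld('top',ends,0.008);print('line',W)
def seg(a,b,c,d,z,name):
    m=(hsv[b:d,a:c,1]>60).astype(np.uint8)
    n,l,s,_=cv2.connectedComponentsWithStats(m);i=1+np.argmax(s[1:,4])
    cn=max(cv2.findContours((l==i).astype(np.uint8),0,2)[0],key=cv2.contourArea).reshape(-1,2)+[a,b]
    w=toworld('top',cn,z)[:,:2]
    r=cv2.minAreaRect((w*1000).astype(np.float32));print(name,r,cv2.boxPoints(r).tolist())
seg(384,188,432,212,.032,'spacer');seg(314,195,372,235,.036,'cork')
print(im[201,400],hsv[201,400],hsv[180,400],hsv[215,340])
E
```

```text
fit [-9.73286024e-02  1.97640713e+02] 0.07425940836813807
line [[0.55788851 0.36168587 0.008     ]
 [0.58471828 0.12774344 0.008     ]]
spacer ((484.0480651855469, 171.72476196289062), (26.333040237426758, 77.12016296386719), 3.549574851989746) [[468.51947021484375, 209.3957061767578], [473.29412841796875, 132.42347717285156], [499.57666015625, 134.05381774902344], [494.802001953125, 211.0260467529297]]
cork ((450.603515625, 307.7904052734375), (62.53602981567383, 97.07833099365234), 4.036974906921387) [[415.99591064453125, 354.00787353515625], [422.83026123046875, 257.17041015625], [485.21112060546875, 261.57293701171875], [478.37677001953125, 358.410400390625]]
[ 93 125 149] [ 17  96 149] [ 17  47 205] [ 15 162 159]
```

View pics/crop.png

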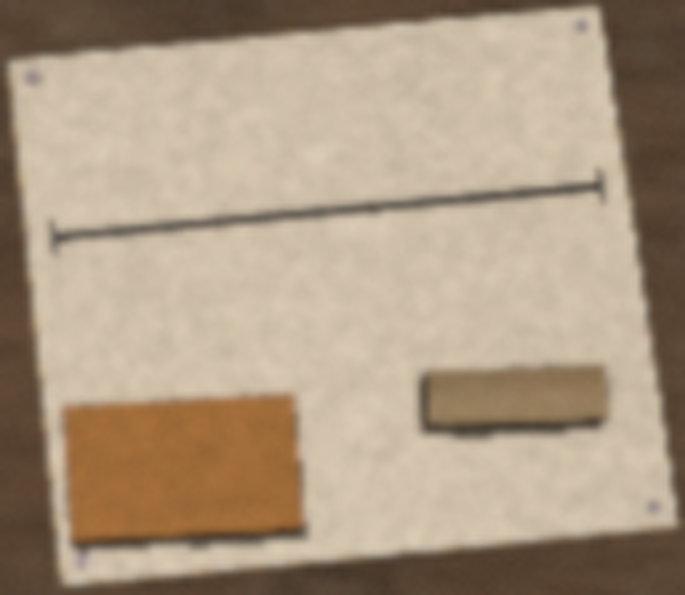

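drive_tool(motion=[[0.04,0.11,0,0,0,0.055,-0.3],[0.08,0.22,0,0,0,0.11,-0.3],[0.12,0.33,0,0,0,0.165,-0.3],[0.15,0.44,0,0,0,0.22,-0.3],[0.19,0.54,0,0,0,0.275,-0.3]])

```text
time_s: 0.92
position: [0.2447, -0.3768, 0.2313]
ee_rot: [-2.795, -1.434, -0.0]
contact_force: [0.7, -0.7, 0.3]
grip_width: 0.0303
gripper_force: 0.0
```

drive_tool(motion=[[0.04,0.11,0,0,0,0.055,-0.3],[0.08,0.22,0,0,0,0.11,-0.3],[0.12,0.33,0,0,0,0.165,-0.3],[0.15,0.44,0,0,0,0.22,-0.3],[0.19,0.54,0,0,0,0.275,-0.3]])

```text
time_s: 1.33
position: [0.2922, -0.2418, 0.2314]
ee_rot: [2.272, 2.169, -0.0]
contact_force: [0.3, -0.1, 0.0]
grip_width: 0.03
gripper_force: 0.0
```

drive_tool(motion=[[0.04,0.11,0,0,0,0.055,-0.3],[0.08,0.22,0,0,0,0.11,-0.3],[0.12,0.33,0,0,0,0.165,-0.3],[0.15,0.44,0,0,0,0.22,-0.3],[0.19,0.54,0,0,0,0.275,-0.3]])

```text
time_s: 1.75
position: [0.3396, -0.1068, 0.2315]
ee_rot: [1.562, 2.725, 0.0]
contact_force: [0.4, -0.7, 0.3]
grip_width: 0.0299
gripper_force: 0.0
```

drive_tool(motion=[[0.04,0.11,0,0,0,0.055,-0.3],[0.08,0.22,0,0,0,0.11,-0.3],[0.12,0.33,0,0,0,0.165,-0.3],[0.15,0.44,0,0,0,0.22,-0.3],[0.19,0.54,0,0,0,0.275,-0.3]])

```text
time_s: 2.17
position: [0.3871, 0.0283, 0.2315]
ee_rot: [0.724, 3.057, 0.0]
contact_force: [0.1, -1.5, 0.3]
grip_width: 0.0296
gripper_force: 0.0
```

drive_tool(motion=[[0.04,0.11,0,0,0,0.055,-0.3],[0.08,0.22,0,0,0,0.11,-0.3],[0.12,0.33,0,0,0,0.165,-0.3],[0.15,0.44,0,0,0,0.22,-0.3],[0.18,0.54,0,0,0,0.28,-0.3]])

```text
time_s: 2.58
position: [0.4324, 0.1634, 0.2314]
ee_rot: [-0.19, 3.135, 0.0]
contact_force: [0.9, -0.4, -0.4]
grip_width: 0.0295
gripper_force: 0.0
```

drive_tool(motion=[[0,0,-0.1,0,0,0,-0.3],[0,0,-0.2,0,0,0,-0.3],[0,0,-0.3,0,0,0,-0.3],[0,0,-0.4,0,0,0,-0.3],[0,0,-0.4,0,0,0,-0.3]])

```text
time_s: 3.0
position: [0.4299, 0.1613, 0.1276]
ee_rot: [0.18, -3.13, 0.001]
contact_force: [-0.1, -0.2, -1.0]
grip_width: 0.0299
gripper_force: 0.0
```

```bash
python3 - <<'E'
from h import *
s=telemetry.sense();print(s['position'],s['ee_rot'],s['joints'])
a=capture('wrist');b=capture('top')
cv2.imwrite('pics/two.png',np.vstack([cv2.resize(a,(480,300)),cv2.resize(b[100:260,280:536],(480,300),interpolation=cv2.INTER_CUBIC)]))
E
```

```text
[0.42993257 0.16126915 0.12757932] [ 1.80264983e-01 -3.13014419e+00  1.21120940e-03] [ 1.75796514e-01  1.67323765e-01 -3.73718655e-01  1.03606312e+00
 -2.83624250e-05  6.07437004e-02]
```

View pics/two.png

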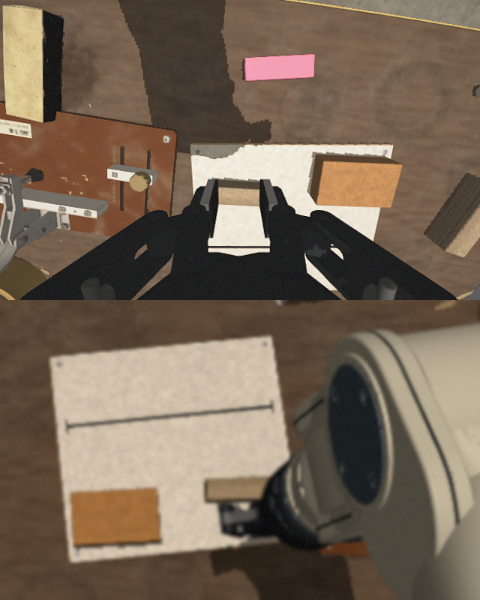

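The wrist view shows the two fingers square to the block and just behind it, with the cork block clear of them to the right at (355,182). The top view agrees, so I'll lower the tool.

drive_tool(motion=[[0,0,-0.1,0,0,0,-0.3],[0,0,-0.2,0,0,0,-0.3],[0,0,-0.3,0,0,0,-0.3],[0,0,-0.36,0,0,0,-0.3],[0,0,-0.36,0,0,0,-0.3]])

```text
time_s: 3.52
position: [0.4319, 0.1614, 0.0405]
ee_rot: [0.18, -3.135, 0.0]
contact_force: [-0.4, -0.2, -0.3]
grip_width: 0.0302
gripper_force: 0.0
```

```bash
python3 - <<'E'
from h import *
s=telemetry.sense();print(s['position'],s['ee_rot'],s['contact_force'])
a=capture('side')
cv2.imwrite('pics/s2.png',cv2.resize(a[130:230,240:400],(800,500),interpolation=cv2.INTER_CUBIC))
s=telemetry.sense();print(s['position'])
E
```

```text
[0.43191536 0.16140574 0.04049524] [ 1.79768086e-01 -3.13459384e+00  3.16998259e-04] [-0.41782142 -0.17391691 -0.30640763]
[0.43258776 0.161575   0.04190081]
```

View pics/s2.png

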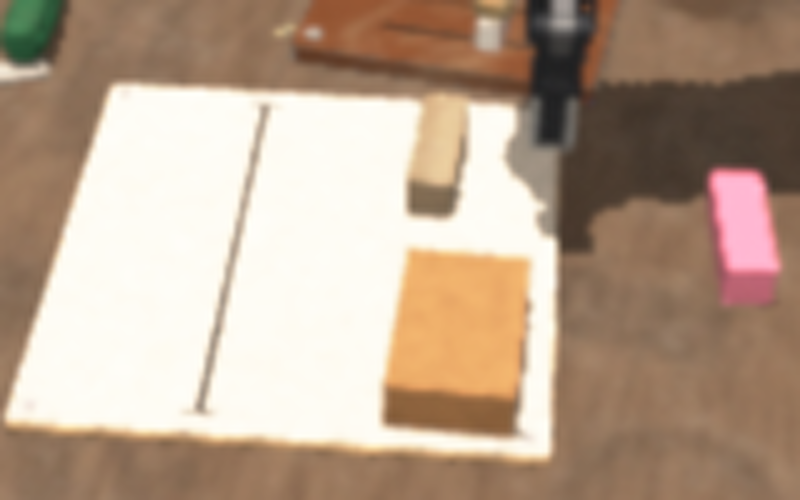

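The fingers are clear behind the spacer, near the board edge. I'll lower 25 mm and centre the tool, then push in short steps.

drive_tool(motion=[[0,0.03,-0.05,0,0,0,-0.3],[0,0.03,-0.1,0,0,0,-0.3],[0,0.03,-0.1,0,0,0,-0.3],[0,0.03,-0.1,0,0,0,-0.3]])

```text
time_s: 3.9
position: [0.4331, 0.1692, 0.0178]
ee_rot: [-0.18, 3.135, 0.0]
contact_force: [-0.5, 0.1, -0.2]
grip_width: 0.0296
gripper_force: 0.0
```

drive_tool(motion=[[0.03,0.004,0,0,0,0,-0.3],[0.06,0.007,0,0,0,0,-0.3],[0.09,0.01,0,0,0,0,-0.3],[0.12,0.014,0,0,0,0,-0.3],[0.14,0.016,0,0,0,0,-0.3]])

```text
time_s: 4.32
position: [0.4688, 0.1732, 0.0166]
ee_rot: [-0.18, 3.136, 0.0]
contact_force: [-0.6, -1.0, 0.3]
grip_width: 0.03
gripper_force: 0.2
```

drive_tool(motion=[[0.02,0.002,0,0,0,0,-0.3],[0.04,0.005,0,0,0,0,-0.3],[0.06,0.007,0,0,0,0,-0.3],[0.08,0.009,0,0,0,0,-0.3],[0.1,0.011,0,0,0,0,-0.3]])

```text
time_s: 4.73
position: [0.4927, 0.1759, 0.0162]
ee_rot: [0.18, -3.136, -0.0]
contact_force: [-0.8, 0.3, 0.2]
grip_width: 0.0298
gripper_force: 0.1
```

drive_tool(motion=[[0.02,0.002,0,0,0,0,-0.3],[0.04,0.005,0,0,0,0,-0.3],[0.06,0.007,0,0,0,0,-0.3],[0.06,0.007,0,0,0,0,-0.3]])

```text
time_s: 5.07
position: [0.5084, 0.1777, 0.0163]
ee_rot: [-0.18, 3.136, 0.0]
contact_force: [0.5, 0.1, -0.2]
grip_width: 0.0298
gripper_force: 0.0
```

```bash
python3 - <<'E'
from h import *
s=telemetry.sense();print(s['position'],s['ee_rot'],s['contact_force'])
a=capture('side');b=capture('top')
cv2.imwrite('pics/s3.png',np.vstack([cv2.resize(a[130:230,240:400],(480,300),interpolation=cv2.INTER_CUBIC),cv2.resize(b[110:210,300:460],(480,300),interpolation=cv2.INTER_CUBIC)]))
E
```

```text
[0.5083958  0.17767395 0.01630122] [-1.79938699e-01  3.13564211e+00  9.61272080e-05] [ 0.4539149   0.09970404 -0.21449639]
```

View pics/s3.png

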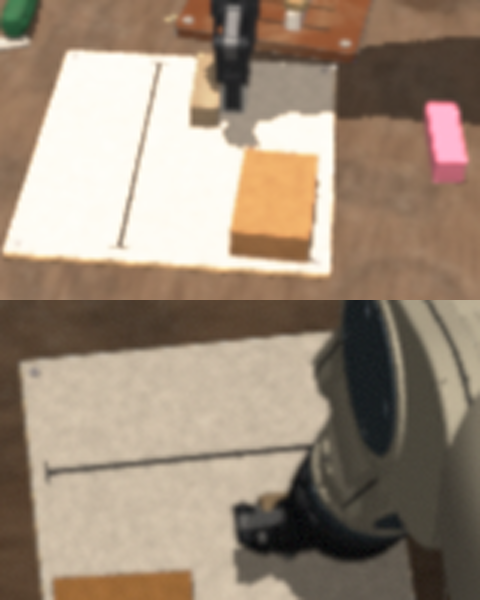

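The side view shows the spacer upright ahead of the fingers, with its lower leading corner at about (304,172) in full-image pixels. The cork block hasn't moved. I'll push 20 mm more and measure.

drive_tool(motion=[[0.02,0.002,0,0,0,0,-0.3],[0.04,0.005,0,0,0,0,-0.3],[0.06,0.007,0,0,0,0,-0.3],[0.08,0.009,0,0,0,0,-0.3],[0.08,0.009,0,0,0,0,-0.3]])

```text
time_s: 5.58
position: [0.5285, 0.1799, 0.0163]
ee_rot: [-0.18, 3.136, 0.0]
contact_force: [-0.3, -0.2, 0.4]
grip_width: 0.0298
gripper_force: 0.0
```

```bash
python3 - <<'E'
from h import *
s=telemetry.sense();print(s['position'],s['contact_force'])
a=capture('side')
M=np.array([.5713,.2447]);A=np.array([[.9935,.114],[-.114,.9935]])
f=lambda px,z:print(A@(toworld('side',px,z)[0,:2]-M),z)
f([304,171.7],.008)
f([294,183],.008)
f([293.3,151.3],.008);f([280.3,212],.008) # line ends
cv2.imwrite('pics/s4.png',cv2.resize(a[140:190,270:350],(800,500),interpolation=cv2.INTER_CUBIC))
E
```

```text
[0.52853771 0.17993398 0.01630123] [-0.3004673  -0.18550266  0.40097372]
[-0.03888182 -0.03022496] 0.008
[-0.01959456  0.01563955] 0.008
[-0.00173718 -0.11466666] 0.008
[-0.00173058  0.11781582] 0.008
```

View pics/s4.png

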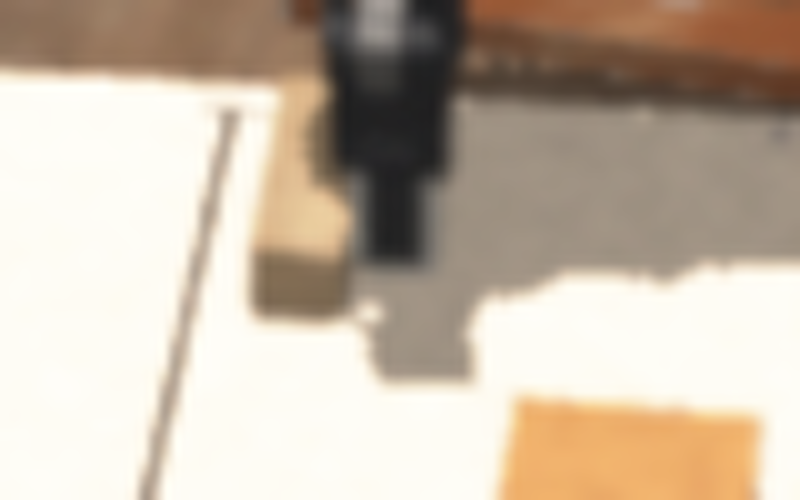

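The lower leading corner is at about (295,171.5) in full-image pixels, roughly 16 mm short of the line, and it lies parallel. I'll push 15 mm slowly and back off.

drive_tool(motion=[[0.02,0.002,0,0,0,0,-0.3],[0.035,0.004,0,0,0,0,-0.3],[0.05,0.006,0,0,0,0,-0.3],[0.06,0.007,0,0,0,0,-0.3],[0.06,0.007,0,0,0,0,-0.3]])

```text
time_s: 6.05
position: [0.5429, 0.1816, 0.0163]
ee_rot: [-0.18, 3.136, 0.0]
contact_force: [-0.4, 0.6, 0.4]
grip_width: 0.0294
gripper_force: 0.0
```

drive_tool(motion=[[-0.04,-0.005,0,0,0,0,-0.3],[-0.1,-0.011,0,0,0,0,-0.3],[-0.2,-0.023,0,0,0,0,-0.3],[-0.3,-0.034,0,0,0,0,-0.3],[-0.3,-0.034,0,0,0,0,-0.3]])

```text
time_s: 6.47
position: [0.4612, 0.1725, 0.0158]
ee_rot: [0.181, -3.131, 0.001]
contact_force: [-0.3, 0.0, -0.1]
grip_width: 0.0298
gripper_force: 0.0
```

drive_tool(motion=[[0,0,0.12,0,0,0,-0.3],[0,-0.1,0.25,0,0,0,-0.3],[0,-0.22,0.4,0,0,0,-0.3],[0,-0.35,0.55,0,0,0,-0.3],[0,-0.5,0.65,0,0,0,-0.3]])

```text
time_s: 6.88
position: [0.4668, 0.0615, 0.1708]
ee_rot: [-0.183, 3.134, 0.0]
contact_force: [1.7, -0.1, 0.4]
grip_width: 0.03
gripper_force: 0.0
```

drive_tool(motion=[[-0.02,-0.15,0,0,0,0,-0.3],[-0.04,-0.3,0,0,0,0,-0.3],[-0.06,-0.45,0,0,0,0,-0.3],[-0.08,-0.6,0,0,0,0,-0.3],[-0.08,-0.6,0,0,0,0,-0.3]])

```text
time_s: 7.3
position: [0.4464, -0.0933, 0.1684]
ee_rot: [-0.172, 3.137, -0.003]
contact_force: [-0.1, 0.3, 0.4]
grip_width: 0.0298
gripper_force: 0.0
```

```bash
python3 - <<'E'
from h import *
im=capture('top');hsv=cv2.cvtColor(im,cv2.COLOR_BGR2HSV)
M=np.array([.5713,.2447]);A=np.array([[.9935,.114],[-.114,.9935]])
def seg(a,b,c,d,z,name):
    m=(hsv[b:d,a:c,1]>60).astype(np.uint8)
    n,l,s,_=cv2.connectedComponentsWithStats(m);i=1+np.argmax(s[1:,4])
    cn=max(cv2.findContours((l==i).astype(np.uint8),0,2)[0],key=cv2.contourArea).reshape(-1,2)+[a,b]
    w=(toworld('top',cn,z)[:,:2]-M)@A.T
    print(name,cv2.minAreaRect((w*1000).astype(np.float32)))
seg(375,145,430,185,.032,'spacer');seg(314,195,372,235,.036,'cork')
cv2.imwrite('pics/f.png',cv2.resize(im[118:242,305:442],None,fx=5,fy=4.8,interpolation=cv2.INTER_CUBIC))
E
```

```text
spacer ((-15.422126770019531, -62.16952133178711), (77.10343170166016, 28.422147750854492), 89.6935806274414)
cork ((-112.6681137084961, 76.32792663574219), (96.86137390136719, 62.4244499206543), 87.49115753173828)
```

View pics/f.png

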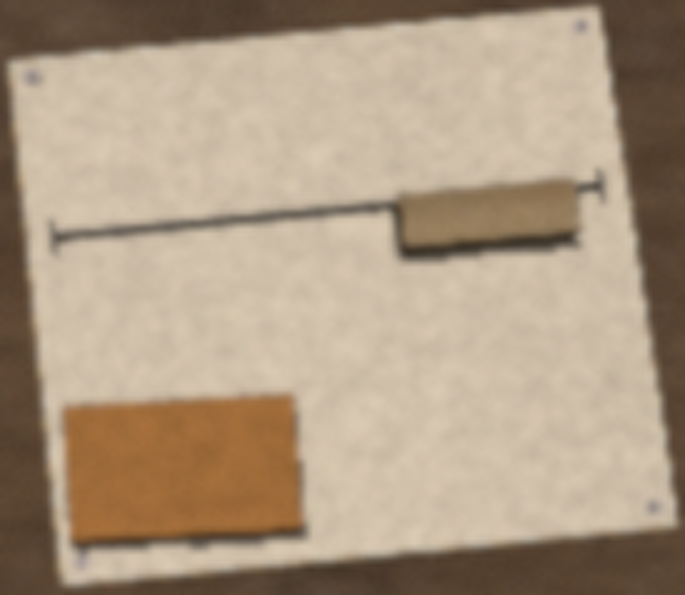

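The spacer lies along the line with its leading edge about 2 mm short, 0.3° off parallel. The cork block is unmoved and the arm is clear.

```bash
python3 -c "
from rig import env
print(env.hand_in())"
```

```text
the job is handed in; nothing more can be done
None
```

The spacer was pushed to the scribed line and the job is handed in: by the last top-camera picture its leading edge is about 2 mm short of the line and within about 1° of parallel, and the cork block has not moved; the hand-in returned no verdict.

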